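Find and release the latched key

ROBOT

A 6-joint arm with a two-finger parallel gripper is mounted at the origin on the work surface. World frame = base frame: x ahead of the robot, y to its left, z up, the work surface at z = 0. Lengths are in mm, angles in degrees, forces in N, time in s.
With the tool pointing down it reaches from about 300 to 850 mm from the base axis. Payload 4.2 kg.
Tool frame: the origin (TCP) lies at the very end of the fingers, on their centre line; the grasp point (between the pads) lies 19 mm behind it (hold_point_z is the z of the grasp point in the tool frame, in mm); z points along the fingers, y is the direction in which the jaws open and shut (so a half turn about z gives the same grasp; the last joint's range is limited). The gripper opens to 91 mm and grips with 3 to 60 N. Pads are 32 mm wide; open, the fingers measure 118 mm over their backs; the gripper's body (76 mm by 178 mm) begins 60 mm behind the grasp point.
Start: joints at [-76.719, 18.312, 89.639, -0, 72.044, -1.146], TCP at [143.262, -556.883, 213.976] pointing down, gripper open.
Joint ranges: [-177.97, 177.97], [-48.28, 115.42], [12.27, 149.76], [-77.06, 257.06], [2.81, 150.46], [-146.56, 146.56]. Speed limits (degrees/s): [147.25, 147.25, 180, 180, 180, 180].

INTERFACE

Orientations are given as [roll, pitch, yaw] about the fixed x, y, z axes, in that order (R = Rz(yaw) Ry(pitch) Rx(roll)).
In Python, from workcell import state, grab_frame, job_done, hold_point_z gives the robot as it stands. The module is installed in compiled form; this text tells all that it offers.
- The arm moves only by the shell command python3 -m creep 'ROWS' [FORCE]. ROWS is JSON, a list of rows, each a list of 7 numbers: the closure, from 0 (fully open) to 1 (shut), then the shift along the tool's x, y, z in mm, then the turn, a rotation vector about the tool's x, y, z in degrees. A call has 1 to 5 rows; each row shifts and turns the commanded pose from where the row before left it, along the tool's axes as they then stand; what a row does not reach is not made up. A row lasts 1/8 s, in which the tool goes at most 62.5 mm and 10.7 degrees, less where a joint would pass 70% of its speed; a pose out of reach is approached as far as the arm can. A call is refused whole if a number of a shift passes 62.5 or a number of a turn 10.7, either way. A call with a gripper value outside its range is refused whole. The fingers move at their own pace and stop on an object; FORCE is the grip in N (left out, the last holds). Time passes only in rows, so rows that do not move let the fingers close. It gives the time, the measured TCP pose, the force and the opening at its end, in the units of the state.
- state(): the state, without advancing time (a new reading comes with each control period).
- grab_frame(name): name is "side" or "top"; returns a dict with "frame" (400x640x3 uint8, red, green, blue), "fx", "fy", "cx", "cy" (pixels), "view" (4x4, takes a point from world to camera coordinates). Camera axes: x right, y down, z forward; pixel columns grow to the right and rows downward; lengths in mm; the calibration is good to about 2 mm. A picture is of the moment at which its call begins. There is no depth.
- job_done(): hands the job in, once; it reports no verdict.
The state is a dict: "time_s": time; "qpos": joint angles; "qvel": joint speeds; "effort": joint torques, N m; "ee_pos": TCP position; "ee_rot": TCP orientation; "force": force on the tool from outside, world axes, zero at the start; "torque": the same for the moment, N m; "gripper_width": finger opening in mm.
Only numpy, scipy, OpenCV 4.12 (cv2) and the standard library are available. Lean on these libraries where they do the work, as an engineer would, in place of code of your own. Each camera call takes 0.05 s, during which the arm holds its last target.

TASK

One of the four keys on the switch box beside the cardboard house was left latched down. With the fingertips, tap each key lightly, one after the other from the robot's left to its right, to feel which one is latched without releasing it or pushing a raised key far in; then press the latched one in and let it spring up, so that all four keys are up. Pick nothing up, and leave the tape, the tube and the glue gun where they are.

Things in the scene. Friction and masses are not known exactly. Their poses are not given: they have to be found in the camera images.
- box: grey switch box, screwed down, 110 (x) x 220 (y) x 50 (z) mm; origin at the centre of its underside on the table, z up; the row of four identical white square keys runs along its y axis at y = +75, +25, -25, -75 mm, x = 0, in its flat top; its yaw stays within 0.35 rad of the robot's axes
- key1 (a joint): how far the first key, at the robot's left-hand end of the row (largest y in the box frame) is down (m): 0 fully up, about 0.006 latched, 0.0105 at its stop. Any one key may be the latched one. Raised, it starts to move at 3 N and gives 0.5 N more per mm, and springs back when let go; a light tap sinks it less than half its travel. Latched, it moves only above 6 N; pressed right in to its stop (about 8.5 N; a part press does not release it) and let go, it springs up
- key1_top (a point): centre of the top face of the first key, at the robot's left-hand end of the row (largest y in the box frame); moves with it. Top face 34 x 34 mm, 16 mm gaps between keys. Top 68 mm above the table when raised, 62 mm when latched, 57.5 mm at its stop (the box's flat top is at 50 mm)
- key2 (a joint): how far the second key from the robot's left is down (m): 0 fully up, about 0.006 latched, 0.0105 at its stop. Any one key may be the latched one. Raised, it starts to move at 3 N and gives 0.5 N more per mm, and springs back when let go; a light tap sinks it less than half its travel. Latched, it moves only above 6 N; pressed right in to its stop (about 8.5 N; a part press does not release it) and let go, it springs up
- key2_top (a point): centre of the top face of the second key from the robot's left; moves with it. Top face 34 x 34 mm, 16 mm gaps between keys. Top 68 mm above the table when raised, 62 mm when latched, 57.5 mm at its stop (the box's flat top is at 50 mm)
- key3 (a joint): how far the third key from the robot's left is down (m): 0 fully up, about 0.006 latched, 0.0105 at its stop. Any one key may be the latched one. Raised, it starts to move at 3 N and gives 0.5 N more per mm, and springs back when let go; a light tap sinks it less than half its travel. Latched, it moves only above 6 N; pressed right in to its stop (about 8.5 N; a part press does not release it) and let go, it springs up
- key3_top (a point): centre of the top face of the third key from the robot's left; moves with it. Top face 34 x 34 mm, 16 mm gaps between keys. Top 68 mm above the table when raised, 62 mm when latched, 57.5 mm at its stop (the box's flat top is at 50 mm)
- key4 (a joint): how far the fourth key, at the robot's right-hand end of the row is down (m): 0 fully up, about 0.006 latched, 0.0105 at its stop. Any one key may be the latched one. Raised, it starts to move at 3 N and gives 0.5 N more per mm, and springs back when let go; a light tap sinks it less than half its travel. Latched, it moves only above 6 N; pressed right in to its stop (about 8.5 N; a part press does not release it) and let go, it springs up
- key4_top (a point): centre of the top face of the fourth key, at the robot's right-hand end of the row; moves with it. Top face 34 x 34 mm, 16 mm gaps between keys. Top 68 mm above the table when raised, 62 mm when latched, 57.5 mm at its stop (the box's flat top is at 50 mm)
- tape_center (a point): centre (half-way up) of a loose beige roll of tape lying flat beside the box, 100 mm across, 24 mm high; leave alone
- tube_center (a point): centre (half-way up) of a loose white tube offcut standing upright beyond the box, 38 mm across, 90 mm high; leave alone
- gun_center (a point): centre of the barrel (17 mm above the table) of a loose grey glue gun lying on its side at the robot's right of the box, about 220 x 135 mm, 34 mm high; leave alone
Not all that is in view belongs to the job. There is more than one size of the box; the one meant has the size given above.

How it is judged (in metres and radians):
On the way, in this order (a step that is already met when the one before it is completed fails the run):
1. the fingers tap key 1 from the robot's left (contact force between the fingers and key1 above 0.3 N), for 0.02 s.
2. the fingers tap key 2 from the robot's left (contact force between the fingers and key2 above 0.3 N), for 0.02 s.
3. the fingers tap key 3 from the robot's left (contact force between the fingers and key3 above 0.3 N), for 0.02 s.
4. the fingers tap key 4 from the robot's left (contact force between the fingers and key4 above 0.3 N), for 0.02 s.
5. the latched key has been pressed and let go: all four keys are up (value of joint each of key1, key2, key3, key4 below 0.0015 m), for 0.2 s.
At the end, for the whole second after the job is handed in: all four keys are fully up (each within 1.5 mm) and the tape, tube and glue gun are within 20 mm of where they began (all of step 5 and distance of each of tape_center, tube_center, gun_center from where it was at the start of the episode below 0.02 m); the robot touches nothing.
It fails at once if a raised key is pressed in more than 5 mm while the latched one is still down (a tap must be light) (value of joint each of key1, key2 above 0.005 m or value of joint each of key1, key3 above 0.005 m or value of joint each of key1, key4 above 0.005 m or value of joint each of key2, key3 above 0.005 m or value of joint each of key2, key4 above 0.005 m or value of joint each of key3, key4 above 0.005 m).
It fails at once if the tape, the tube or the glue gun is lifted or shifted by more than 20 mm (not (distance of each of tape_center, tube_center, gun_center from where it was at the start of the episode below 0.02 m)).
It also fails if it takes over 45 s, if anything falls off the work surface, if the arm or the gripper's body presses on something with over 40 N, if the wrist force passes 120 N, or if a joint passes its speed limit or range.

## Working session

There is one attempt and no reset: what is moved stays moved. The work goes in short steps, Python scripts to look and compute and a shell command to move; the robot and the scene stay as the last step left them, time stands still between calls to the robot, and variables do not carry over. Pictures are saved under pics/ and viewed, and the job is handed in when it is done.

```bash
mkdir -p pics
python3 - <<'E'
from workcell import *
import cv2,pickle
print(state(),hold_point_z)
for n in("side","top"):
    f=grab_frame(n);pickle.dump(f,open(n+'.pkl','wb'))
    cv2.imwrite(f'pics/{n}0.png',f['frame'][:,:,::-1]);print(n,f['fx'],f['cx'],f['cy'],f['view'])
E
```

```text
{'time_s': 0.0, 'qpos': array([-7.67192147e+01,  1.83507089e+01,  8.97048436e+01, -1.34604074e-03,
        7.20435708e+01, -1.14652574e+00]), 'qvel': array([ 0.10853568, -0.09795873,  0.03234427, -0.00632928,  0.05248861,
        0.02053344]), 'effort': array([-2.40055240e-03, -4.12459731e+01, -2.31970578e+01,  7.26151513e-02,
        4.57321142e-02, -1.14214556e-04]), 'ee_pos': array([ 143.1364515 , -556.39055472,  213.14020957]), 'ee_rot': array([-1.79900871e+02, -7.03885863e-04,  1.44277265e+01]), 'force': array([-0.69770914, -0.54888241, -0.11019708]), 'torque': array([ 0.01727761, -0.00569383,  0.00368122]), 'gripper_width': 91.39994601297107} -18.8
side 473.3134633031275 317.7327978824429 201.5545594070118 [[-8.54837649e-01 -5.18507646e-01  2.00602797e-02  4.97642552e+02]
 [-2.80907099e-01  4.29920619e-01 -8.58055629e-01  1.84342843e+02]
 [ 4.36284076e-01 -7.39133332e-01 -5.13164810e-01  9.40686416e+02]
 [ 0.00000000e+00  0.00000000e+00  0.00000000e+00  1.00000000e+00]]
top 492.76774819114746 331.9665317390414 207.70284951485786 [[ 2.08069134e-02 -9.99783418e-01  4.34171838e-04  2.21191539e+01]
 [-9.81214127e-01 -2.05037650e-02 -1.91829174e-01  5.85669800e+02]
 [ 1.91796529e-01  3.56535747e-03 -9.81428235e-01  1.15154085e+03]
 [ 0.00000000e+00  0.00000000e+00  0.00000000e+00  1.00000000e+00]]
```

View pics/top0.png

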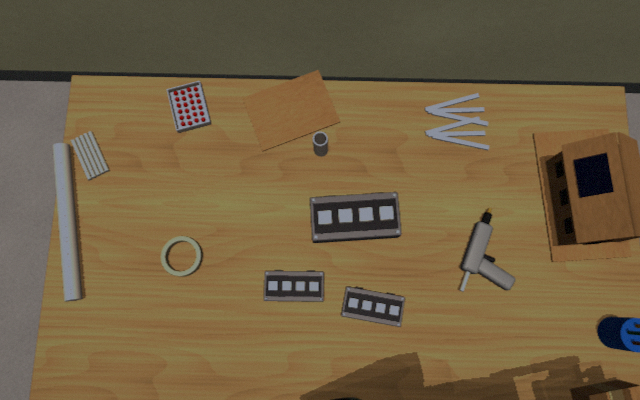

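View pics/side0.png

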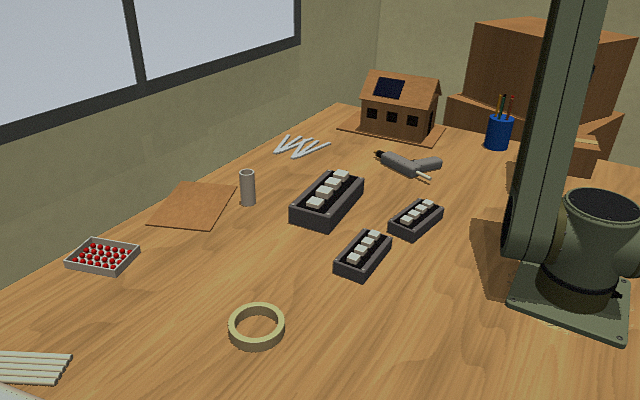

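The top view shows three candidate boxes: a large one at (355,217), and smaller ones at (294,286) and (373,306). The tape is at (181,257), the tube at (321,145) and the gun at (480,255). I'll measure all three boxes and crop the large one.

```bash
cat > h.py <<'E'
import numpy as np,cv2,pickle
def ray(f,u,v,z):
    V=f['view'];R=V[:3,:3];c=-R.T@V[:3,3]
    d=R.T@np.array([(u-f['cx'])/f['fx'],(v-f['cy'])/f['fy'],1]);return c+d*(z-c[2])/d[2]
def proj(f,p):
    q=f['view'][:3,:3]@np.array(p)+f['view'][:3,3];return np.array([f['fx']*q[0]/q[2]+f['cx'],f['fy']*q[1]/q[2]+f['cy']])
def keys(f,roi):
    a=f['frame'].astype(int);u0,u1,v0,v1=roi
    m=((a.min(2)>140)&(a.max(2)-a.min(2)<50)).astype(np.uint8)
    k=np.zeros_like(m);k[v0:v1,u0:u1]=m[v0:v1,u0:u1]
    n,l,s,c=cv2.connectedComponentsWithStats(k)
    return [(c[i],s[i]) for i in range(1,n) if s[i][4]>20]
E
python3 - <<'E'
from h import *
t=pickle.load(open('top.pkl','rb'));s=pickle.load(open('side.pkl','rb'))
for c,st in sorted(keys(t,(255,410,185,330)),key=lambda x:x[0][0]): print(c.round(1),st,ray(t,*c,68).round(1))
a=t['frame'].astype(int); sat=a.max(2)-a.min(2)
m=(sat<35).astype(np.uint8);m=cv2.morphologyEx(m,cv2.MORPH_CLOSE,np.ones((5,5)))
cs,_=cv2.findContours(m[180:330,250:420],cv2.RETR_EXTERNAL,cv2.CHAIN_APPROX_NONE)
for c in cs:
    if cv2.contourArea(c)<300: continue
    r=cv2.minAreaRect(c); b=cv2.boxPoints(r)+[250,180]
    w=np.array([ray(t,*p,50) for p in b]);print('box',b.mean(0),np.linalg.norm(np.diff(w,axis=0),axis=1).round(),w.mean(0).round(1))
    print(w.round(0).tolist())
print([ (n,ray(t,*p,z).round(0)) for n,p,z in (('tape',(181,257),12),('tube',(321,139),90),('gun',(480,250),30),('guntip',(488,215),20),('gunleft',(463,288),10))])
cv2.imwrite('pics/crop.png',np.hstack([cv2.resize(t['frame'][180:250,300:410,::-1],(385,245),interpolation=2)[:, :],cv2.resize(s['frame'][160:235,280:375,::-1],(310,245),interpolation=2)]))
for c,st in sorted(keys(s,(280,375,160,235)),key=lambda x:x[0][0]): print('side',c.round(1),st)
E
```

```text
box [372.98674774 305.57162666] [ 74. 144.  74.] [352.  -67.8  50. ]
[[327.0, 9.0, 50.0], [400.0, -3.0, 50.0], [377.0, -146.0, 50.0], [304.0, -132.0, 50.0]]
box [293.5 285.5] [142.  73. 140.] [395.1 122.4  50. ]
[[430.0, 195.0, 50.0], [433.0, 53.0, 50.0], [360.0, 51.0, 50.0], [357.0, 191.0, 50.0]]
box [355.05447388 216.87159729] [221. 116. 217.] [565.2 -22.9  50. ]
[[613.0, 91.0, 50.0], [632.0, -129.0, 50.0], [517.0, -135.0, 50.0], [499.0, 81.0, 50.0]]
[('tape', array([461., 408.,  12.])), ('tube', array([749.,  65.,  90.])), ('gun', array([ 492., -333.,   30.])), ('guntip', array([ 582., -359.,   20.])), ('gunleft', array([ 399., -293.,   10.]))]
side [314.7 200.3] [306 196  18  10  96]
side [323.9 189.1] [316 185  17   9  90]
side [332.5 180.5] [325 177  16   8  83]
side [340.5 172.5] [333 169  16   8  77]
side [371.6 232.1] [368 229   7   6  29]
```

View pics/crop.png

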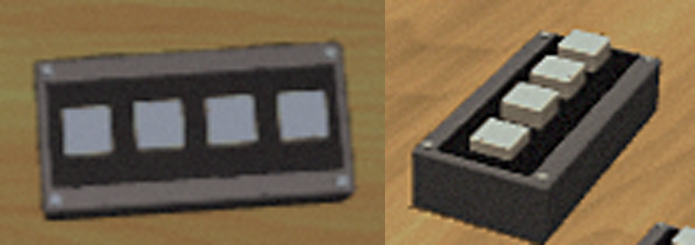

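The crop shows the large box with four white keys, measuring about 220 x 115, so this is the right one. The nearest key in the side crop, key 1, looks lower, and the taps will check that. Next I'll refine the key positions using a bluish-white mask in the top view.

Run:
```python
from h import *
t=pickle.load(open('top.pkl','rb'));s=pickle.load(open('side.pkl','rb'))
a=t['frame'].astype(int);print(a[216,[325,345,365,386]],a[200,340],a[216,335])
m=((a.min(2)>110)).astype(np.uint8);k=np.zeros_like(m);k[198:232,312:400]=m[198:232,312:400]
n,l,st,c=cv2.connectedComponentsWithStats(k)
P=[]
for i in range(1,n):
    if st[i][4]>80: P.append(c[i])
P=sorted(P,key=lambda p:p[0])
S=[(314.7,200.3),(323.9,189.1),(332.5,180.5),(340.5,172.5)]
def tri(p,q):
    A=[];B=[]
    for f,(u,v) in((t,p),(s,q)):
        V=f['view'];r=np.array([(u-f['cx'])/f['fx'],(v-f['cy'])/f['fy']])
        for i in(0,1): A.append(V[i,:3]-r[i]*V[2,:3]);B.append(r[i]*V[2,3]-V[i,3])
    return np.linalg.lstsq(np.array(A),np.array(B),rcond=None)[0]
for p,q in zip(P,S): print(p.round(1),ray(t,*p,68).round(1),ray(t,*p,62).round(1),'tri',tri(p,q).round(1),'side ray', ray(s,*q,68).round(1))
W=np.array([ray(t,*p,67)[:2] for p in P]);d=W[3]-W[0];print('pitch',np.linalg.norm(np.diff(W,axis=0),axis=1),'yaw',np.degrees(np.arctan2(d[0],-d[1])),W.mean(0))
```

```text
[[138 142 156]
 [137 145 158]
 [138 144 156]
 [139 145 157]] [101  96  93] [41 33 35]
[324.5 216.8] [560.2  52.   68. ] [561.2  52.1  62. ] tri [561.   51.9  60.8] side ray [554.2  62.3  68. ]
[345. 215.] [565.5   2.4  68. ] [566.6   2.2  62. ] tri [565.4   2.1  66.2] side ray [563.4   4.8  68. ]
[365.5 213.7] [569.7 -47.3  68. ] [570.9 -47.7  62. ] tri [569.6 -47.6  66.3] side ray [567.7 -44.9  68. ]
[386.  212.2] [574.4 -96.9  68. ] [575.5 -97.5  62. ] tri [574.2 -97.3  66.2] side ray [572.  -94.2  68. ]
pitch [49.94886335 49.90178793 49.80730376] yaw 5.471575789308989 [567.64319256 -22.51304276]
```

Triangulated heights: key 1 is at 60.8 mm and the others at about 66.2, so key 1 looks latched. Pitch is 49.9 mm and yaw 5.5°, which agrees with the description. I'll turn the jaw axis along the row, close the fingers and travel.

```bash
python3 -m creep '[[1,0,0,0,0,0,9],[1,39,-47,0,0,0,0],[1,39,-47,0,0,0,0],[1,39,-47,0,0,0,0],[1,39,-47,0,0,0,0]]' 20
python3 -m creep '[[1,39,-47,0,0,0,0],[1,39,-47,0,0,0,0],[1,39,-47,0,0,0,0],[1,39,-47,0,0,0,0],[1,39,-47,0,0,0,0]]'
python3 -c "
from workcell import state
print(state())"
```

```text
time_s: 0.72
ee_pos: [281.5, -353.2, 213.7]
ee_rot: [-180.0, -0.0, 5.4]
force: [0.9, -1.0, 0.2]
gripper_width: 44.1
time_s: 1.35
ee_pos: [453.4, -100.7, 213.8]
ee_rot: [180.0, 0.0, 5.4]
force: [0.2, -0.3, 0.1]
gripper_width: 0.7
{'time_s': 1.35, 'qpos': array([-1.39308795e+01,  8.31432446e+00,  1.03203859e+02, -2.15885000e-02,
        6.84776768e+01,  7.06375023e+01]), 'qvel': array([ 58.85714644,  14.40158004, -17.37046473,  -0.12732918,
         2.50737418,  58.42911638]), 'effort': array([ -4.12268087, -33.77105355, -20.99126995,   0.20733977,
         0.1882767 ,  -0.84433677]), 'ee_pos': array([ 453.37699491, -100.73152934,  213.82027949]), 'ee_rot': array([1.79979680e+02, 2.75469405e-03, 5.43953696e+00]), 'force': array([ 0.20809476, -0.29874652,  0.09893786]), 'torque': array([-0.05014009, -0.03957992, -0.02554411]), 'gripper_width': 0.6629136439966666}
```

```bash
python3 -m creep '[[1,41,-47,0,0,0,0],[1,41,-47,0,0,0,0],[1,41,-47,0,0,0,0],[1,0,0,62,0,0,0],[1,0,0,50,0,0,0]]'
python3 -m creep '[[1,0,0,0,0,0,0],[1,0,0,0,0,0,0]]'
python3 - <<'E'
from h import *
from workcell import *
for n in("side","top"):
    f=grab_frame(n);pickle.dump(f,open(n+'1.pkl','wb'))
    p=proj(f,state()['ee_pos']);print(n,p,[proj(f,q).round(0) for q in((561.1,52.1,62),)])
    u,v=[int(x) for x in p];c=f['frame'][max(0,v-75):v+75,u-100:u+100,::-1]
    cv2.imwrite(f'pics/{n}1.png',cv2.resize(c,None,fx=3,fy=3))
print(state()['ee_pos'],state()['force'])
E
```

```text
time_s: 1.98
ee_pos: [561.4, 50.4, 99.7]
ee_rot: [180.0, 0.1, 5.5]
force: [-0.1, -0.0, -0.7]
gripper_width: 0.7
time_s: 2.22
ee_pos: [563.1, 49.4, 103.6]
ee_rot: [180.0, -0.2, 5.4]
force: [0.4, 0.1, 0.8]
gripper_width: 0.3
side [314.43953661 183.31411282] [array([314., 200.])]
top [325.40356936 212.63158813] [array([324., 217.])]
[563.62395417  49.31539742 104.50898687] [ 0.29090725 -0.02316186 -0.81577676]
```

View pics/side1.png

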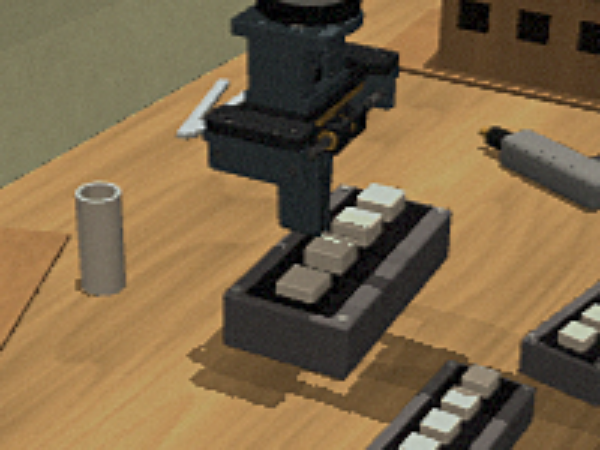

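The side crop shows the fingertips at (300,228), directly above key 1 at (301,285), and nothing is near the tube. I'll nudge the centring and come down close.

```bash
python3 -m creep '[[1,-2,-2.5,25,0,0,0],[1,0,0,0,0,0,0],[1,0,0,0,0,0,0],[1,0,0,0,0,0,0]]'
for i in 1 2 3; do python3 -m creep '[[1,0,0,0,0,0,0]]'|tr '\n' ' ';echo; done
```

```text
time_s: 2.82
ee_pos: [560.5, 51.7, 78.3]
ee_rot: [180.0, -0.2, 5.4]
force: [0.3, -0.3, -0.2]
gripper_width: 0.4
time_s: 2.95 ee_pos: [560.1, 51.7, 77.7] ee_rot: [180.0, -0.1, 5.4] force: [-0.1, -0.1, -0.3] gripper_width: 0.2 
time_s: 3.08 ee_pos: [559.7, 51.7, 77.2] ee_rot: [180.0, -0.0, 5.4] force: [0.1, 0.5, 0.1] gripper_width: 0.2 
time_s: 3.2 ee_pos: [559.6, 51.7, 77.0] ee_rot: [180.0, -0.0, 5.4] force: [-0.1, -1.0, 0.2] gripper_width: 0.1
```

```bash
python3 -m creep '[[1,0,0,5,0,0,0],[1,0,0,3,0,0,0],[1,0,0,0,0,0,0],[1,0,0,0,0,0,0]]'|tr '\n' ' '; echo
for i in 1 2; do python3 -m creep '[[1,0,0,0,0,0,0]]'|tr '\n' ' ';echo; done
python3 -m creep '[[1,0,0,2,0,0,0],[1,0,0,0,0,0,0],[1,0,0,0,0,0,0]]'|tr '\n' ' '; echo
python3 -m creep '[[1,0,0,2,0,0,0],[1,0,0,0,0,0,0],[1,0,0,0,0,0,0]]'|tr '\n' ' '; echo
python3 -m creep '[[1,0,0,1,0,0,0],[1,0,0,0,0,0,0],[1,0,0,0,0,0,0]]'|tr '\n' ' '; echo
```

```text
time_s: 3.7 ee_pos: [559.6, 51.7, 68.9] ee_rot: [180.0, 0.0, 5.4] force: [0.2, 0.2, -0.5] gripper_width: 0.5 
time_s: 3.82 ee_pos: [559.7, 51.7, 69.0] ee_rot: [180.0, -0.0, 5.4] force: [-0.3, 0.1, 0.5] gripper_width: 0.2 
time_s: 3.95 ee_pos: [559.6, 51.7, 69.0] ee_rot: [180.0, -0.0, 5.4] force: [0.7, -0.4, -0.1] gripper_width: 0.2 
time_s: 4.32 ee_pos: [559.6, 51.7, 66.9] ee_rot: [180.0, 0.0, 5.4] force: [0.1, 0.2, 0.0] gripper_width: 0.7 
time_s: 4.7 ee_pos: [559.6, 51.7, 64.9] ee_rot: [180.0, -0.0, 5.4] force: [-0.6, -0.1, 0.2] gripper_width: 0.4 
time_s: 5.08 ee_pos: [559.6, 51.7, 63.9] ee_rot: [180.0, -0.0, 5.4] force: [-0.0, -0.3, 0.3] gripper_width: 0.7
```

No contact at 64 mm, so key 1 is indeed low. I'll go on in 1 mm and smaller steps.

```bash
python3 -m creep '[[1,0,0,1,0,0,0],[1,0,0,0,0,0,0],[1,0,0,0,0,0,0]]'|tr '\n' ' '; echo
python3 -m creep '[[1,0,0,0.6,0,0,0],[1,0,0,0,0,0,0],[1,0,0,0,0,0,0]]'|tr '\n' ' '; echo
python3 -m creep '[[1,0,0,0.4,0,0,0],[1,0,0,0,0,0,0],[1,0,0,0,0,0,0]]'|tr '\n' ' '; echo
```

```text
time_s: 5.45 ee_pos: [559.6, 51.7, 62.9] ee_rot: [180.0, 0.0, 5.4] force: [-0.7, -0.2, 0.6] gripper_width: 0.6 
time_s: 5.82 ee_pos: [559.6, 51.7, 62.4] ee_rot: [180.0, -0.0, 5.4] force: [-0.3, 0.6, 1.3] gripper_width: 0.6 
time_s: 6.2 ee_pos: [559.7, 51.7, 62.2] ee_rot: [180.0, -0.0, 5.4] force: [-1.5, 0.2, 4.3] gripper_width: 0.3
```

At 62.2 mm there is 4.3 N and the key doesn't yield, so key 1 is latched and its tap is done. I'll lift 14 mm, move one pitch to key 2 and approach to about 69 mm.

```bash
python3 -m creep '[[1,0,0,-14,0,0,0],[1,0,0,0,0,0,0],[1,0,25,0,0,0,0],[1,0,25,0,0,0,0],[1,0,0,0,0,0,0]]'|tr '\n' ' '; echo
python3 -m creep '[[1,0,0,0,0,0,0],[1,0,0,7,0,0,0],[1,0,0,0,0,0,0],[1,0,0,0,0,0,0]]'|tr '\n' ' '; echo
python3 -m creep '[[1,0,0,1,0,0,0],[1,0,0,0,0,0,0],[1,0,0,0,0,0,0]]'|tr '\n' ' '; echo
python3 -m creep '[[1,0,0,0.6,0,0,0],[1,0,0,0,0,0,0],[1,0,0,0,0,0,0]]'|tr '\n' ' '; echo
```

```text
time_s: 6.82 ee_pos: [564.4, 0.8, 75.8] ee_rot: [180.0, -0.0, 5.3] force: [0.0, 0.1, 0.4] gripper_width: 0.3 
time_s: 7.32 ee_pos: [564.0, 2.3, 68.7] ee_rot: [180.0, 0.0, 5.5] force: [0.0, 0.1, -0.4] gripper_width: 0.7 
time_s: 7.7 ee_pos: [564.2, 2.1, 68.2] ee_rot: [-180.0, -0.0, 5.4] force: [-0.8, 1.0, 3.1] gripper_width: 0.4 
time_s: 8.07 ee_pos: [564.2, 2.1, 67.4] ee_rot: [-180.0, 0.0, 5.4] force: [0.0, 1.5, 2.9] gripper_width: 0.4
```

Key 2 touches at 68.2 mm and gives at about 3 N, so it is raised. On to key 3.

```bash
python3 -m creep '[[1,0,0,-9,0,0,0],[1,0,0,0,0,0,0],[1,0,25,0,0,0,0],[1,0,25,0,0,0,0],[1,0,0,0,0,0,0]]'|tr '\n' ' '; echo
python3 -m creep '[[1,0,0,0,0,0,0],[1,0,0,7.5,0,0,0],[1,0,0,0,0,0,0],[1,0,0,0,0,0,0]]'|tr '\n' ' '; echo
python3 -m creep '[[1,0,0,1,0,0,0],[1,0,0,0,0,0,0],[1,0,0,0,0,0,0]]'|tr '\n' ' '; echo
python3 -m creep '[[1,0,0,0.6,0,0,0],[1,0,0,0,0,0,0],[1,0,0,0,0,0,0]]'|tr '\n' ' '; echo
```

```text
time_s: 8.7 ee_pos: [569.1, -49.2, 76.2] ee_rot: [180.0, -0.0, 5.3] force: [-1.6, -0.3, -0.4] gripper_width: 0.5 
time_s: 9.2 ee_pos: [568.8, -47.5, 68.6] ee_rot: [-180.0, 0.0, 5.5] force: [0.2, -0.2, 0.1] gripper_width: 1.0 
time_s: 9.57 ee_pos: [568.9, -47.6, 68.0] ee_rot: [-180.0, 0.0, 5.4] force: [-1.0, 2.1, 2.5] gripper_width: 0.3 
time_s: 9.95 ee_pos: [569.0, -47.6, 67.2] ee_rot: [-180.0, 0.0, 5.4] force: [-1.1, 1.7, 3.3] gripper_width: 0.6
```

Key 3 behaves the same way: it is raised and gives at about 3 N. On to key 4.

```bash
python3 -m creep '[[1,0,0,-9,0,0,0],[1,0,0,0,0,0,0],[1,0,25,0,0,0,0],[1,0,25,0,0,0,0],[1,0,0,0,0,0,0]]'|tr '\n' ' '; echo
python3 -m creep '[[1,0,0,0,0,0,0],[1,0,0,7.5,0,0,0],[1,0,0,0,0,0,0],[1,0,0,0,0,0,0]]'|tr '\n' ' '; echo
python3 -m creep '[[1,0,0,1,0,0,0],[1,0,0,0,0,0,0],[1,0,0,0,0,0,0]]'|tr '\n' ' '; echo
python3 -m creep '[[1,0,0,0.6,0,0,0],[1,0,0,0,0,0,0],[1,0,0,0,0,0,0]]'|tr '\n' ' '; echo
```

```text
time_s: 10.58 ee_pos: [573.9, -99.1, 76.1] ee_rot: [180.0, -0.0, 5.3] force: [-0.3, -0.1, 0.9] gripper_width: 0.5 
time_s: 11.08 ee_pos: [573.5, -97.2, 68.5] ee_rot: [-180.0, 0.0, 5.5] force: [0.0, -0.2, -0.2] gripper_width: 0.3 
time_s: 11.45 ee_pos: [573.6, -97.4, 67.9] ee_rot: [-180.0, 0.0, 5.4] force: [-0.1, 0.9, 2.9] gripper_width: 0.0 
time_s: 11.82 ee_pos: [573.7, -97.5, 67.2] ee_rot: [-180.0, 0.0, 5.4] force: [-0.4, 2.0, 2.6] gripper_width: 0.3
```

Key 4 is also raised, so key 1 is the latched one. I'll go back to it, 150 mm along the row, and hover before pressing.

```bash
python3 -m creep '[[1,0,0,-12,0,0,0],[1,0,0,0,0,0,0],[1,0,-50,0,0,0,0],[1,0,-50,0,0,0,0],[1,0,-50,0,0,0,0]]'|tr '\n' ' '; echo
python3 -m creep '[[1,0,0,0,0,0,0],[1,0,0,0,0,0,0],[1,0,0,0,0,0,0],[1,0,0,0,0,0,0]]'|tr '\n' ' '; echo
python3 -m creep '[[1,0,0,8,0,0,0],[1,0,0,8,0,0,0],[1,0,0,0,0,0,0],[1,0,0,0,0,0,0]]'|tr '\n' ' '; echo
```

```text
time_s: 12.45 ee_pos: [559.5, 52.7, 79.1] ee_rot: [180.0, -0.0, 5.4] force: [0.3, -0.3, 0.1] gripper_width: 0.8 
time_s: 12.95 ee_pos: [559.7, 50.5, 79.1] ee_rot: [180.0, -0.0, 5.3] force: [0.7, 1.1, -0.8] gripper_width: 0.3 
time_s: 13.45 ee_pos: [559.3, 51.7, 62.9] ee_rot: [-180.0, 0.0, 5.4] force: [0.4, -0.8, 0.1] gripper_width: 0.2
```

Now the press, in steps towards the stop at 57.5 mm.

```bash
python3 -m creep '[[1,0,0,2,0,0,0],[1,0,0,2,0,0,0],[1,0,0,0,0,0,0],[1,0,0,0,0,0,0]]'|tr '\n' ' '; echo
python3 -m creep '[[1,0,0,1.5,0,0,0],[1,0,0,0,0,0,0],[1,0,0,0,0,0,0]]'|tr '\n' ' '; echo
python3 -m creep '[[1,0,0,0.7,0,0,0],[1,0,0,0,0,0,0],[1,0,0,0,0,0,0]]'|tr '\n' ' '; echo
```

```text
time_s: 13.95 ee_pos: [559.6, 51.8, 59.9] ee_rot: [180.0, -0.0, 5.4] force: [-2.0, -0.4, 5.8] gripper_width: 0.4 
time_s: 14.32 ee_pos: [559.6, 51.8, 58.7] ee_rot: [180.0, -0.0, 5.4] force: [-1.7, -0.5, 7.1] gripper_width: 0.5 
time_s: 14.7 ee_pos: [559.6, 51.8, 58.0] ee_rot: [180.0, -0.0, 5.4] force: [-2.5, 0.2, 7.9] gripper_width: 0.6
```

```bash
python3 -m creep '[[1,0,0,0.7,0,0,0],[1,0,0,0,0,0,0],[1,0,0,0,0,0,0]]'|tr '\n' ' '; echo
python3 -m creep '[[1,0,0,0.7,0,0,0],[1,0,0,0,0,0,0],[1,0,0,0,0,0,0]]'|tr '\n' ' '; echo
```

```text
time_s: 15.08 ee_pos: [559.6, 51.8, 57.8] ee_rot: [180.0, -0.0, 5.4] force: [-3.4, -0.2, 10.0] gripper_width: 0.4 
time_s: 15.45 ee_pos: [559.7, 51.8, 57.7] ee_rot: [180.0, -0.1, 5.4] force: [-4.2, 0.6, 15.1] gripper_width: 0.4
```

It is at the stop: 57.7 mm and 15 N with no further travel. I'll lift well clear and back off to look.

```bash
python3 -m creep '[[1,0,0,-10,0,0,0],[1,0,0,-20,0,0,0],[1,0,0,-50,0,0,0],[1,0,0,-50,0,0,0],[1,-50,0,0,0,0,0]]'|tr '\n' ' '; echo
python3 -m creep '[[1,-50,0,0,0,0,0],[1,-50,0,0,0,0,0],[1,-20,0,0,0,0,0],[1,0,0,0,0,0,0],[1,0,0,0,0,0,0]]'|tr '\n' ' '; echo
python3 - <<'E'
from h import *
from workcell import *
t0=pickle.load(open('top.pkl','rb'))
for n in("side","top"):
    f=grab_frame(n);pickle.dump(f,open(n+'2.pkl','wb'))
    cv2.imwrite(f'pics/{n}2.png',f['frame'][:,:,::-1])
s=pickle.load(open('side2.pkl','rb'))
for c,st in sorted(keys(s,(280,375,160,235)),key=lambda x:x[0][0]): print('side',c.round(1),st)
cv2.imwrite('pics/crop2.png',cv2.resize(s['frame'][150:240,270:380,::-1],None,fx=6,fy=6,interpolation=2))
E
```

```text
time_s: 16.08 ee_pos: [514.8, 47.4, 189.7] ee_rot: [180.0, -0.7, 5.4] force: [-1.2, -0.9, -0.2] gripper_width: 0.5 
time_s: 16.7 ee_pos: [392.3, 35.8, 185.9] ee_rot: [180.0, -0.1, 5.4] force: [0.2, 0.2, 0.1] gripper_width: 0.0 
side [314.6 198.3] [306 194  18   9  96]
side [323.9 189.1] [316 185  17   9  90]
side [332.5 180.5] [325 177  16   8  84]
side [340.6 172.5] [333 169  16   8  78]
```

View pics/crop2.png

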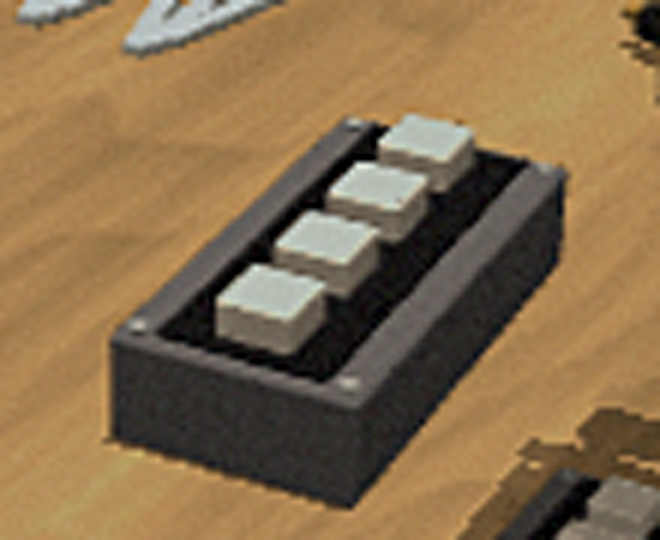

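View pics/top2.png

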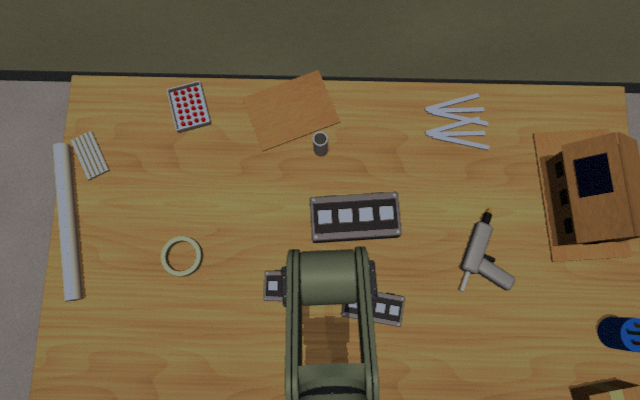

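Key 1 now stands as high as the others (side row 200.3→198.3), and the tape, tube and gun haven't moved at (181,257), (321,145) and (480,255). One numeric check before handing in.

Run:
```python
from h import *
t=pickle.load(open('top2.pkl','rb'));s=pickle.load(open('side2.pkl','rb'));t0=pickle.load(open('top.pkl','rb'))
a=t['frame'].astype(int);m=(a.min(2)>110).astype(np.uint8);k=np.zeros_like(m);k[198:232,312:400]=m[198:232,312:400]
n,l,st,c=cv2.connectedComponentsWithStats(k)
P=sorted([c[i] for i in range(1,n) if st[i][4]>80],key=lambda p:p[0])
S=[x[0] for x in sorted(keys(s,(280,375,160,235)),key=lambda x:x[0][0])]
for p,q in zip(P,S):
    X=cv2.triangulatePoints(*[np.diag([1,1,1.])@np.array([[f['fx'],0,f['cx']],[0,f['fy'],f['cy']],[0,0,1]])@f['view'][:3] for f in(t,s)],p.reshape(2,1),np.array(q).reshape(2,1));print((X[:3]/X[3]).ravel().round(1))
d=np.abs(a-t0['frame'].astype(int)).max(2)
for nm,(u0,u1,v0,v1) in dict(tape=(155,205,232,282),tube=(308,334,125,160),gun=(455,520,205,295)).items(): print(nm,(d[v0:v1,u0:u1]>40).sum())
```

```text
[561.1  52.3  66.4]
[565.3   2.2  66.3]
[569.7 -47.6  66.3]
[574.1 -97.2  66.3]
tape 0
tube 0
gun 0
```

```bash
python3 -c "
from workcell import *
print(state()['force'],state()['qvel'].round(1));print(job_done())"
```

```text
[-0.82497358  0.31642536 -0.30702623] [ 0.   0.1  0.4 -0.   0.2 -0.1]
the job is handed in; nothing more can be done
None
```

The latched key was key 1, at the robot's left end. It has sprung up, all four keys now look up, and the job is handed in.

**Taps:** I tapped keys 1 to 4 in order from the robot's left with closed fingertips. Key 1 met the fingers at 62 mm and held 4.3 N without moving. Keys 2, 3 and 4 met them at about 68 mm and gave by about 1 mm at 3 N.

**Press:** I pressed key 1 to its stop, reading 57.7 mm at 15 N with no more travel, then let it go.

**Last checks:**
- **Keys:** the two cameras put the four tops at 66.3–66.4 mm, all level. That is about 1.7 mm below the nominal 68 mm, and the raised keys read the same before anything moved, so I take it as calibration error.
- **Loose objects:** the top view showed no pixel change over 40 levels around the tape, tube or glue gun.
- **Arm:** it was still and clear of everything, with contact force within sensor noise.

No check failed. The hand-in was at about 17 s, well within the 45 s limit, and gave no verdict.

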